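# Open the dry-food dispenser for brushing out

### The arm

A 6-joint arm with a two-finger parallel gripper is mounted at the origin on the work surface. World frame = base frame: x ahead of the robot, y to its left, z up, the work surface at z = 0. Lengths are in m, angles in rad, forces in N, time in s.
With the tool pointing down it reaches from about 0.425 to 0.925 m from the base axis. Payload 12.5 kg.
Tool frame: the origin (TCP) lies between the finger pads; the fingertips stand tip_reach ahead of it and the grasp point (between the pads) lies 8 mm behind it (tip_reach is the distance from the TCP to the fingertips, in m); z points along the fingers, y is the direction in which the jaws open and shut (so a half turn about z gives the same grasp; the last joint's range is limited). The gripper opens to 85 mm and grips with 20 to 120 N. Pads are 22 mm wide; open, the fingers measure 114 mm over their backs; the gripper's body (76 mm by 85 mm) begins 54 mm behind the grasp point. The pads swing forward as they close: fully open they stand 13 mm farther back than shut.
Start: joints at [1.187, 0.491, 1.559, -0, 1.092, -0.106], TCP at [0.171, 0.601, 0.242] pointing down, gripper open.
Joint ranges: [-3.1, 3.1], [-0.84, 2.19], [0.05, 2.79], [-1.13, 4.28], [0.06, 2.93], [-2.69, 2.69]. Speed limits (rad/s): [2.22, 2.22, 2.79, 3.14, 3.14, 3.14].

### API

Orientations are given as a 3x3 rotation matrix whose columns are the frame's x, y, z axes.
In Python, from workcell import * gives the robot as it stands.
- The arm moves only by the tool jog_arm, never from a script. Its argument "increments" is a list of rows, each a list of 6 numbers: the shift along the tool's x, y, z in mm, then the turn, a rotation vector about the tool's x, y, z in degrees. In form: [[dx, dy, dz, ax, ay, az], ...]. A call has 1 to 10 rows; each row shifts and turns the pose as measured when the row begins, along the tool's axes as they then stand; what a row does not reach is not made up. A row lasts 1/8 s, in which the tool goes at most 62.5 mm and 10.7 degrees, less where a joint would pass 70% of its speed; a pose out of reach is approached as far as the arm can. A call is refused whole if a number of a shift passes 62.5 or a number of a turn 10.7, either way. A call with a gripper value outside its range is refused whole. "grip" is the opening, from 0 (shut) to 1 (fully open), set as the call begins (left out, the last holds). The fingers move at their own pace and stop on an object; "squeeze" is the grip in N (left out, the last holds). Time passes only in rows, so rows that do not move let the fingers close. It gives the time, the measured TCP pose, the force and the opening at its end, in the units of the state.
- observe(): the state, without advancing time (a new reading comes with each control period).
- read_camera(name): name is "scene" or "top"; returns the picture (480x640x3 uint8, red, green, blue); there is no depth.
- get_calibration(name): a dict with "fx", "fy", "cx", "cy" (pixels), "position" and "rotation" of the camera in the world. Camera axes: x right, y down, z forward; pixel columns grow to the right and rows downward; lengths in m; the calibration is good to about 2 mm. A picture is of the moment at which its call begins. get_calibration takes no time and is no camera call.
- finish_job(): hands the job in, once; it reports no verdict.
The state is a dict: "t": time; "joint_positions": joint angles; "qd": joint speeds; "joint_efforts": joint torques, N m; "tool_pos": TCP position; "tool_rot": TCP orientation; "force": force on the tool from outside, world axes, zero at the start; "ft_torque": the same for the moment, N m; "opening": finger opening in m.
Only numpy, scipy, OpenCV 4.12 (cv2) and the standard library are available. Lean on these libraries where they do the work, as an engineer would, in place of code of your own. Each camera call takes 0.05 s, during which the arm holds its last target. There are 200 camera calls.

### The job

The empty dry-food dispenser is to be brushed out: lift the wooden lid off its hopper and set it down, right way up, on the free part of the drying mat. Then pull the dispenser's spring-return gate slide out by its upright tab until the tab stands level with the black marks on the guide rails, and finish while holding it there, because it springs shut when let go. Leave everything else on the counter where it is.

Things in the scene. Friction and masses are not known exactly. Their poses are not given: they have to be found in the camera images.
- dispenser: dry-food dispenser fixed to the counter: white stand (foot plate 250 x 150 mm, two side legs), a clear round hopper (outer diameter 104 mm, inner 98 mm) on top, its rim 236 mm above the counter. Origin: on the counter straight under the hopper's axis. Its own -x axis is the front: the gate slide is pulled out that way along two level steel guide rails (72 mm wide over both, top face 120 mm above the counter) that reach 200 mm forward of the hopper's axis.
- lid_knob (a point): the hopper's loose round lid, pale wood: a disc 112 mm across and 8 mm thick, under it a plug 91 mm across and 10 mm deep that sits freely in the hopper (lift more than 10 mm to clear it), and on it a cylindrical knob 28 mm in diameter and 34 mm tall. This point is on the lid's axis 36 mm above the underside of the plug (18 mm above the disc, 16 mm below the top of the knob); z is the lid's axis, upwards. 0.1 to 0.2 kg.
- hopper_rim (a point): centre of the hopper's mouth, at the height of its rim, 236 mm above the counter; the lid's disc lies on this rim
- tab (a point): grip of the gate slide: an upright black tab 12 mm thick (along the pull), 50 mm wide, at the front end of a flat steel blade 53 mm wide; the tab rises from 117 mm (just above the blade) to 160 mm above the counter. This point is in its middle, 140 mm above the counter, 125 mm in front of the hopper's axis with the gate shut. Its x axis is the dispenser's x: the pull is towards -x. Nothing stands above or in front of it; the hopper's wall is 73 mm behind it when shut.
- open_mark (a point): where the tab's point must come: midway between the two black marks (bands 12 mm long along the pull, as long as the tab is thick) on the tops and outer sides of the guide rails, 40 mm in front of the shut tab, given at the tab's height, 140 mm above the counter
- gate (a joint): how far the gate slide is pulled out, m: 0 shut, 0.040 with the tab level with the marks, 0.065 at the end stop. A spring pulls it shut: about 6.4 N shut, 12.8 N at the marks, 16.8 N at the stop (160 N/m), besides a little friction.
- mat: grey drying mat fixed on the counter, 320 mm (its x) by 240 mm (its y), 6 mm thick; origin at the centre of its underside. The tumbler stands in its +x half, the -x half is free.
- tumbler: clear glass tumbler upside down on the mat, 68 mm across, 95 mm tall; origin at the centre of its underside. Leave alone.
- catch_cup: small steel cup, 68 mm across and 50 mm tall, on the foot plate under the dispenser's outlet; origin at the centre of its underside. Leave alone.
- storage_jar: glass jar with a flat wooden lid, 98 mm across, 135 mm tall, on the counter; origin at the centre of its underside. Leave alone.
- spice_jar: small glass jar with a wooden lid, 48 mm across, 95 mm tall, beyond the dispenser and mat; origin at the centre of its underside. Leave alone.
- pepper_jar: the same small jar with dark contents, on the robot's side between dispenser and mat; origin at the centre of its underside. Leave alone.
- mug: white mug, 82 mm across, 92 mm tall; origin at the centre of its underside. Leave alone.
- bottle_brush: bottle brush lying on the counter along its x axis, about 285 mm long, 24 mm thick, bristles towards +x; origin on the counter under its handle. Leave alone.
- pepper_mill: wooden pepper mill, 54 mm across, 164 mm tall; origin at the centre of its underside. Leave alone.
There are look-alikes about, which are no part of the job. What is meant by the part that bears lid_knob is not pink, and is the larger of those in its own colour.

How it is judged:
On the way, in this order (a step that is already met when the one before it is completed fails the run):
1. the lid is lifted clear of the hopper (z of lid_knob in the frame of hopper_rim above 0.05 m), for 0.1 s.
2. the lid stands on the drying mat, right way up, let go and at rest (x of lid_knob in the frame of mat between -0.115 and 0.115 m and y of lid_knob in the frame of mat between -0.075 and 0.075 m and height (world z) of lid_knob below 0.047 m and angle between lid_knob's own z axis and vertical below 0.1 rad and contact force between lid and the fingers below 0.1 N and linear speed of lid below 0.03 m/s), for 0.2 s.
3. the gate slide is held by the fingers at the marks (value of joint gate between 0.034 and 0.046 m and contact force between gate and the fingers above 2 N), for 0.5 s.
At the end, for the whole second after the job is handed in: the fingers hold the gate slide (more than 2 N), still, with the tab within 6 mm of the marks (gate 0.034 to 0.046 m), while the lid stands right way up (within 0.1 rad), let go and at rest on the drying mat, the whole of its plug on the mat (all of step 3 and velocity of joint gate between -0.01 and 0.01 m/s and x of lid_knob in the frame of mat between -0.115 and 0.115 m and y of lid_knob in the frame of mat between -0.075 and 0.075 m and height (world z) of lid_knob below 0.047 m and angle between lid_knob's own z axis and vertical below 0.1 rad and linear speed of lid below 0.03 m/s); the arm keeps its last pose, push and grip.
It fails at once if the lid is dropped (falls faster than 0.7 m/s, some 25 mm, out of the fingers) (linear speed of lid above 0.7 m/s and contact force between lid and the fingers below 0.05 N).
It fails at once if something else on the counter is shifted by more than 30 mm or knocked over (distance of any of tumbler, catch_cup, storage_jar, spice_jar, pepper_jar, mug, bottle_brush, pepper_mill from where it was at the start of the episode above 0.03 m or angle between any of tumbler, catch_cup, storage_jar, spice_jar, pepper_jar, mug, pepper_mill's own z axis and vertical above 0.5 rad).
It also fails if it takes over 58 s, if anything falls off the work surface, if the arm or the gripper's body presses on something with over 40 N, if the wrist force passes 120 N, or if a joint passes its speed limit or range.

## Working session

There is one attempt and no reset: what is moved stays moved. The work goes in short steps, Python scripts to look and compute and a tool call to move; the robot and the scene stay as the last step left them, time stands still between calls to the robot, and variables do not carry over. Pictures are saved under pics/ and viewed, about 8 in all and at most 12, crops included, and the job is handed in when it is done.

Besides the shell and the picture viewer there is one more tool, called after ">>>" as name([rows], argument=value, ...), one row to a line, values as JSON. jog_arm: Moves the arm, as the interface text tells. Its arguments: {"type":"object","properties":{"increments":{"type":"array","items":{"type":"array","items":{"type":"number"}}},"grip":{"type":"number"},"squeeze":{"type":"number"}},"required":["increments"]}

```bash
mkdir -p pics
cat > h.py <<'E'
from workcell import *
import numpy as np, cv2
np.set_printoptions(precision=4,suppress=True)
def ray(name,u,v):
    c=get_calibration(name);d=np.array([(u-c["cx"])/c["fx"],(v-c["cy"])/c["fy"],1.])
    return np.array(c["position"]),np.array(c["rotation"])@d
def onplane(name,u,v,z):
    p,d=ray(name,u,v);return p+d*(z-p[2])/d[2]
def proj(name,P):
    c=get_calibration(name);q=np.array(c["rotation"]).T@(np.array(P)-np.array(c["position"]))
    return np.array([c["fx"]*q[0]/q[2]+c["cx"],c["fy"]*q[1]/q[2]+c["cy"]])
def snap(name,fn):
    im=np.array(read_camera(name));cv2.imwrite(fn,cv2.cvtColor(im,cv2.COLOR_RGB2BGR));return im
E
python3 - <<'E'
from h import *
for n in("scene","top"):
    snap(n,f"pics/{n}0.png");c=get_calibration(n);print(n,c)
s=observe();print(s)
E
```

```text
scene {'fx': 545.9728788666118, 'fy': 545.9728788666118, 'cx': 323.2083525881653, 'cy': 243.17928680675178, 'position': array([ 1.1393, -0.5946,  1.1249]), 'rotation': array([[ 0.7308,  0.5083, -0.4555],
       [ 0.6824, -0.5602,  0.4696],
       [-0.0165, -0.654 , -0.7563]])}
top {'fx': 504.6174985363342, 'fy': 504.6174985363342, 'cx': 318.2918871441035, 'cy': 241.99606978433548, 'position': array([0.4345, 0.034 , 1.1994]), 'rotation': array([[ 0.0117, -0.9905,  0.137 ],
       [-0.9993, -0.0163, -0.0328],
       [ 0.0348, -0.1365, -0.99  ]])}
{'t': 0.1, 'joint_positions': array([ 1.1874,  0.4915,  1.5594,  0.    ,  1.0917, -0.1056]), 'qd': array([-0.0001, -0.0018, -0.0008,  0.0009,  0.0002, -0.0004]), 'joint_efforts': array([  0.003 , -61.9449, -26.203 ,  -0.0001,   0.0029,   0.    ]), 'tool_pos': array([0.1713, 0.6009, 0.2418]), 'tool_rot': array([[-0.9617,  0.2743, -0.0004],
       [ 0.2743,  0.9617, -0.0009],
       [ 0.0001, -0.001 , -1.    ]]), 'force': array([-0.1064,  0.6911, -1.0563]), 'ft_torque': array([-0.0002, -0.0221,  0.0338]), 'opening': 0.0857055969567415}
```

View pics/scene0.png

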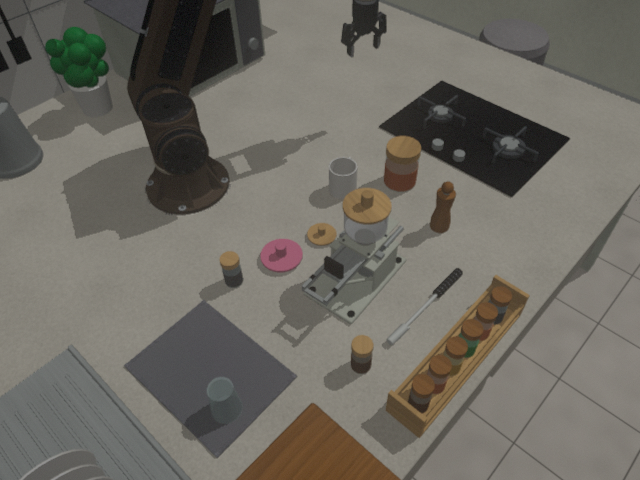

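View pics/top0.png

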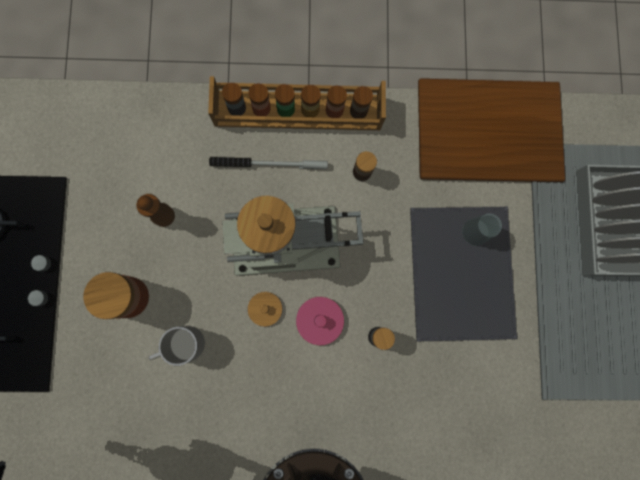

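The top view shows the wooden lid on the hopper (266,224), with its knob at about (266,220). The black tab is at (328,225), and the rails run right, towards world -y. The mat spans (411..517, 206..340), with the tumbler in its upper part. The pink lid and the small wooden lid are look-alikes.

Run:
```python
from h import *
t=cv2.imread("pics/top0.png");s=cv2.imread("pics/scene0.png")
def blob(im,lo,hi,box):
    x0,y0,x1,y1=box
    m=cv2.inRange(cv2.cvtColor(im,cv2.COLOR_BGR2HSV),np.array(lo),np.array(hi));k=np.zeros_like(m);k[y0:y1,x0:x1]=m[y0:y1,x0:x1]
    cs=cv2.findContours(k,0,2)[0];return max(cs,key=cv2.contourArea)
c=blob(t,(8,90,60),(25,255,255),(225,180,310,265));e=cv2.fitEllipse(cv2.convexHull(c));print("lid",e,onplane("top",*e[0],.242))
c=blob(s,(8,90,60),(25,255,255),(335,175,400,235));e=cv2.fitEllipse(cv2.convexHull(c));print("lid scene",e,onplane("scene",*e[0],.244))
for n,im,b in(("top",t,(322,200,336,245)),("scene",s,(320,255,348,280))):
    c=blob(im,(0,0,0),(180,255,45),b);print("tab",n,cv2.minAreaRect(c),cv2.boundingRect(c))
c=blob(t,(90,15,30),(140,120,90),(400,195,530,350));print("mat",cv2.approxPolyDP(cv2.convexHull(c),6,True)[:,0]); 
for p in cv2.approxPolyDP(cv2.convexHull(c),6,True)[:,0]: print(onplane("top",*map(float,p),.006))
a=cv2.resize(t[190:280,220:370],None,fx=5,fy=5,interpolation=2)
b=cv2.resize(s[185:325,290:420],None,fx=5,fy=5,interpolation=2)[:,:]
b=cv2.resize(b,(557,600));cv2.imwrite("pics/za.png",a);cv2.imwrite("pics/zb.png",b)
for n,P in(("pepper",(384,339,.095)),("spice",(366,160,.095)),("tumbler",(489,225,.095)),):print(n,onplane("top",*P))
```

```text
lid ((265.70361328125, 223.9010009765625), (57.01762771606445, 58.14577865600586), 87.70330810546875) [0.6004 0.1037 0.242 ]
lid scene ((366.51812744140625, 205.41372680664062), (35.38465118408203, 48.47616958618164), 92.13806915283203) [0.6042 0.1009 0.244 ]
tab top ((327.4586486816406, 228.5034637451172), (25.16278076171875, 6.477548122406006), 85.2363510131836) (324, 216, 8, 26)
tab scene ((333.1230773925781, 267.2846374511719), (23.31852912902832, 12.03136920928955), 29.74488067626953) (325, 258, 18, 20)
mat [[495 315]
 [457 279]
 [472 249]
 [495 254]
 [504 289]]
[ 0.4319 -0.4267  0.006 ]
[ 0.5159 -0.3379  0.006 ]
[ 0.5887 -0.3763  0.006 ]
[ 0.5775 -0.432   0.006 ]
[ 0.4936 -0.4507  0.006 ]
pepper [ 0.3779 -0.1473  0.095 ]
spice [ 0.7769 -0.1087  0.095 ]
tumbler [ 0.6322 -0.386   0.095 ]
```

View pics/za.png

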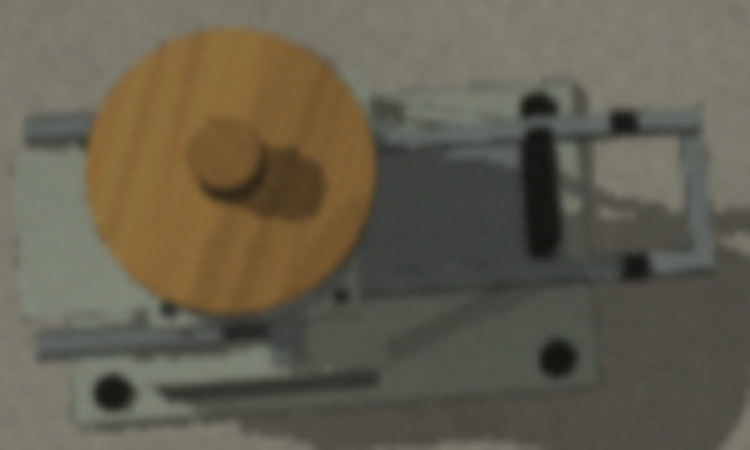

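View pics/zb.png

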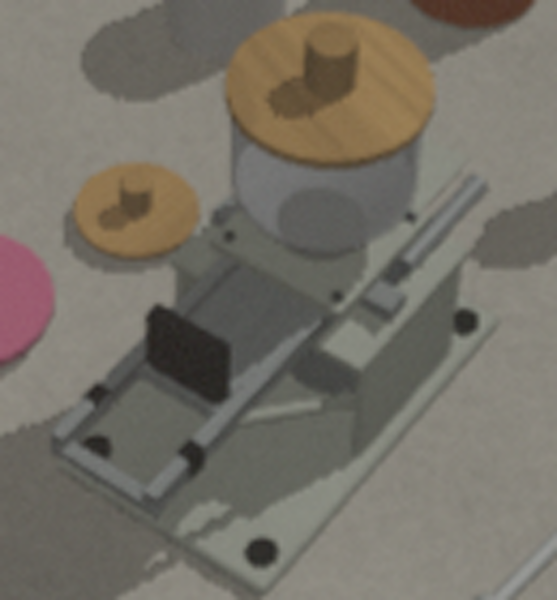

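The crops show the tab centre at top pixel (328.3,228.5), standing between the rails. The marks are at (344.8,214.2) and (347,243), and the knob top is at (265.4,221).

Run:
```python
from h import *
a=onplane("top",344.8,214.2,.12);b=onplane("top",347,243,.12);print("marks",a,b,np.linalg.norm(a-b))
d=(a-b)/np.linalg.norm(a-b);f=np.array([d[1],-d[0],0]);f=f if f[1]<0 else -f
print("front dir by marks",f,"mid",(a+b)/2,"axis from marks",(a+b)/2-.165*f,"tab",(a+b)/2-.04*f)
L=np.array([.6015,.103,.12]);g=(a+b)/2-L;print("front by axis",g/np.linalg.norm(g[:2]),np.linalg.norm(g[:2]))
print("tab top",onplane("top",328.3,228.5,.15))
k=onplane("top",265.4,221.2,.278);print("knob top view",k)
# knob scene: crop scale 600/140=4.286
print("knob scene",onplane("scene",290+332/4.286,185+40/4.286,.278))
t=cv2.imread("pics/top0.png")
M=[onplane("top",*p,.006) for p in((411,208),(508,206),(517,338),(417,340))];print(np.array(M));c=np.mean(M,0)
x=(M[0]+M[1]-M[2]-M[3])/2;x/=np.linalg.norm(x);print("mat c",c,"x",x,"free tgt",c-.08*x)
s=observe();print(s["tool_pos"])
```

```text
marks [ 0.646  -0.0589  0.12  ] [ 0.5827 -0.0639  0.12  ] 0.06352172044810042
front dir by marks [ 0.0796 -0.9968  0.    ] mid [ 0.6144 -0.0614  0.12  ] axis from marks [0.6012 0.1031 0.12  ] tab [ 0.6112 -0.0215  0.12  ]
front by axis [ 0.078  -0.9969 -0.    ] 0.16491275322770318
tab top [ 0.6088 -0.0215  0.15  ]
knob top view [0.5992 0.1017 0.278 ]
knob scene [0.6041 0.1019 0.278 ]
[[ 0.6866 -0.2297  0.006 ]
 [ 0.6961 -0.4686  0.006 ]
 [ 0.3787 -0.4773  0.006 ]
 [ 0.3718 -0.2395  0.006 ]]
mat c [ 0.5333 -0.3538  0.006 ] x [0.9996 0.0294 0.    ] free tgt [ 0.4534 -0.3561  0.006 ]
[0.1713 0.6009 0.2418]
```

>>> jog_arm([
  [0,0,-55,0,0,-10.2],
  [0,0,-55,0,0,-10.2],
  [-35,-48,0,0,0,0],
  [-35,-48,0,0,0,0],
  [-35,-48,0,0,0,0],
  [-35,-48,0,0,0,0],
  [-35,-48,0,0,0,0],
  [-35,-48,0,0,0,0],
  [-35,-48,0,0,0,0],
  [-35,-48,0,0,0,0],
], grip=1)

```text
t: 1.35
tool_pos: [0.4914, 0.2353, 0.3534]
tool_rot: [[-0.995, -0.097, -0.002], [-0.097, 0.995, -0.005], [0.003, -0.005, -1.0]]
force: [0.4, 0.5, -0.2]
opening: 0.0854
```

```bash
cat >> h.py <<'E'
def togo(P,yaw=94.5):
    from scipy.spatial.transform import Rotation as Ro
    s=observe();R=np.array(s["tool_rot"]);y=np.radians(yaw);Y=np.array([np.cos(y),np.sin(y),0]);Z=np.array([0,0,-1.]);T=np.c_[np.cross(Y,Z),Y,Z]
    print("t",s["t"],"tcp",s["tool_pos"],"F",s["force"],"open",s["opening"],"j",s["joint_positions"])
    print("shift mm",R.T@(np.array(P)-s["tool_pos"])*1000,"turn",np.degrees(Ro.from_matrix(R.T@T).as_rotvec()))
E
python3 -c "
from h import *
import workcell
print([(n,getattr(workcell,n)) for n in dir(workcell) if 'tip' in n.lower()], [k for k in observe()])
togo((.6015,.1025,.30))"
```

```text
[('tip_reach', 0.011)] ['t', 'joint_positions', 'qd', 'joint_efforts', 'tool_pos', 'tool_rot', 'force', 'ft_torque', 'opening']
t 1.35 tcp [0.4914 0.2353 0.3534] F [ 0.4237  0.499  -0.1707] open 0.08536163309232181 j [ 0.3271  0.28    1.5919 -0.0043  1.2734 -1.3395]
shift mm [ -96.8378 -142.5535   53.8349] turn [-0.2815 -0.1527  1.0631]
```

>>> jog_arm([
  [-32,-47,0,0,0,0.5],
  [-32,-47,0,0,0,0.5],
  [-31,-46,20,0,0,0],
  [0,0,0,0,0,0],
], grip=1)

```text
t: 1.85
tool_pos: [0.6029, 0.0958, 0.3315]
tool_rot: [[-0.997, -0.075, -0.005], [-0.075, 0.997, -0.005], [0.005, -0.005, -1.0]]
force: [-1.1, 0.2, -0.0]
opening: 0.0852
```

```bash
python3 -c "
from h import *
togo((.6015,.1025,.260))"
```

```text
t 1.85 tcp [0.6029 0.0958 0.3315] F [-1.0674  0.1835 -0.043 ] open 0.08518798295303949 j [ 0.0515  0.3989  1.4697 -0.0055  1.2778 -1.5924]
shift mm [ 0.5058  7.1628 71.4223] turn [-0.2923 -0.283  -0.22  ]
```

>>> jog_arm([
  [0.5,7,15,-0.3,-0.3,0],
  [0,0,25,0,0,0],
  [0,0,15,0,0,0],
  [0,0,0,0,0,0],
])

```text
t: 2.35
tool_pos: [0.6009, 0.1042, 0.2755]
tool_rot: [[-0.997, -0.075, 0.0], [-0.075, 0.997, 0.001], [-0.0, 0.001, -1.0]]
force: [0.3, 0.1, 0.4]
opening: 0.0854
```

Run:
```python
from h import *
togo((.6015,.1025,.260))
im=snap("scene","pics/s1.png");a=cv2.resize(im[140:290,290:440][...,::-1],None,fx=4,fy=4,interpolation=2);cv2.imwrite("pics/s1c.png",a)
```

```text
t 2.35 tcp [0.6009 0.1042 0.2755] F [0.3049 0.0863 0.4353] open 0.08540582086745975 j [ 0.0631  0.4387  1.5557  0.001   1.1469 -1.5829]
shift mm [-0.4436 -1.7428 15.4828] turn [ 0.0504  0.0163 -0.2171]
```

View pics/s1c.png

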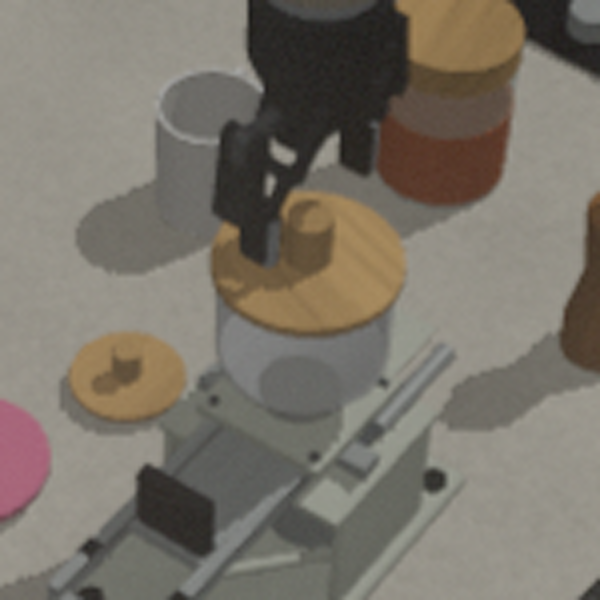

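The fingers straddle the knob: the near pad is at crop (262,240), the far pad at (358,155), and the knob lies between them at (310,230). I'll descend and grip.

>>> jog_arm([
  [-0.5,-1.5,10,0,0,0],
  [0,0,5.5,0,0,0],
  [0,0,0,0,0,0],
])

```text
t: 2.78
tool_pos: [0.6023, 0.1029, 0.2614]
tool_rot: [[-0.997, -0.075, 0.004], [-0.075, 0.997, 0.001], [-0.004, 0.001, -1.0]]
force: [1.0, 0.7, 0.5]
opening: 0.0856
```

>>> jog_arm([
  [0,0,0,0,0,0],
  [0,0,0,0,0,0],
  [0,0,0,0,0,0],
  [0,0,0,0,0,0],
  [0,0,0,0,0,0],
  [0,0,0,0,0,0],
], grip=0, squeeze=40)

```text
t: 3.52
tool_pos: [0.6026, 0.1029, 0.2622]
tool_rot: [[-0.997, -0.075, 0.005], [-0.075, 0.997, 0.001], [-0.005, 0.001, -1.0]]
force: [0.7, -0.5, 0.4]
opening: 0.027
```

>>> jog_arm([
  [0,0,-10,0,0,0],
  [0,0,-20,0,0,0],
  [0,0,-30,0,0,0],
  [0,0,-30,0,0,0],
  [0,0,0,0,0,0],
  [0,0,0,0,0,0],
])

```text
t: 4.28
tool_pos: [0.6013, 0.1027, 0.3548]
tool_rot: [[-0.997, -0.075, 0.002], [-0.075, 0.997, 0.001], [-0.002, 0.001, -1.0]]
force: [-0.1, 0.1, -2.1]
opening: 0.0269
```

Run:
```python
from h import *
togo((.468,-.356,.12))
im=snap("scene","pics/s2.png");a=cv2.resize(im[100:300,280:480][...,::-1],None,fx=3,fy=3,interpolation=2);cv2.imwrite("pics/s2c.png",a)
```

```text
t 4.275 tcp [0.6013 0.1027 0.3548] F [-0.1389  0.0961 -2.0982] open 0.026867032950563592 j [ 0.0606  0.3806  1.4377  0.001   1.3211 -1.5854]
shift mm [ 167.76   -447.6827  234.038 ] turn [ 0.0528  0.1214 -0.2089]
```

View pics/s2c.png

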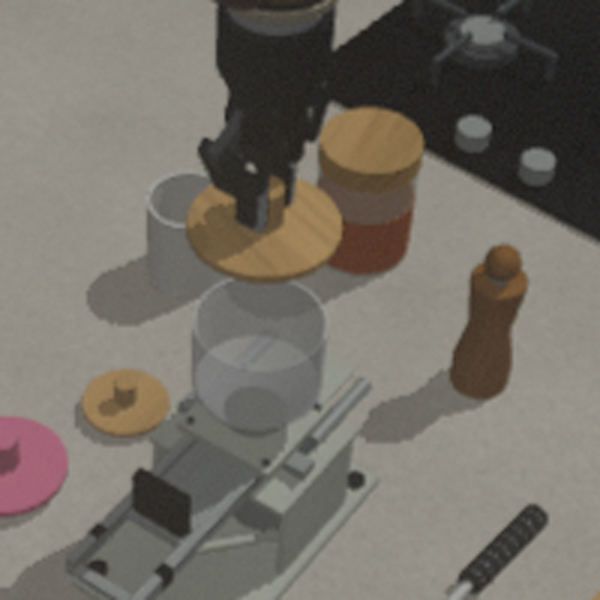

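The lid is lifted level, with its disc at crop (265,230) clear above the open hopper. Next I carry it to the mat.

>>> jog_arm([
  [8,-22,0,0,0,0],
  [14,-37,0,0,0,0],
  [17,-45,0,0,0,0],
  [18,-48,0,0,0,0],
  [18,-48,0,0,0,0],
  [18,-48,0,0,0,0],
  [18,-48,0,0,0,0],
  [18,-48,0,0,0,0],
  [14,-37,0,0,0,0],
  [8,-22,0,0,0,0],
])

```text
t: 5.58
tool_pos: [0.4695, -0.3285, 0.3459]
tool_rot: [[-0.997, -0.074, -0.011], [-0.074, 0.997, 0.004], [0.011, 0.005, -1.0]]
force: [1.1, 0.1, -1.7]
opening: 0.0269
```

```bash
python3 -c "
from h import *
togo((.468,-.356,.060))"
```

```text
t 5.575 tcp [ 0.4695 -0.3285  0.3459] F [ 1.0731  0.0586 -1.6604] open 0.02690597653172906 j [-0.7239  0.3325  1.5348 -0.0046  1.2852 -2.3679]
shift mm [  0.4435 -28.662  285.743 ] turn [ 0.275  -0.6194 -0.2289]
```

>>> jog_arm([
  [0,-14,25,0,-0.3,0],
  [0,-9,40,0,-0.3,0],
  [0,0,40,0,0,0],
  [0,0,40,0,0,0],
  [0,0,40,0,0,0],
  [0,0,30,0,0,0],
  [0,0,20,0,0,0],
  [0,0,0,0,0,0],
  [0,0,0,0,0,0],
])

```text
t: 6.7
tool_pos: [0.4592, -0.3567, 0.0993]
tool_rot: [[-0.998, -0.066, -0.007], [-0.066, 0.998, 0.009], [0.007, 0.01, -1.0]]
force: [0.3, -0.0, -1.6]
opening: 0.0267
```

```bash
python3 -c "
from h import *
togo((.468,-.356,.042))"
```

```text
t 6.7 tcp [ 0.4592 -0.3567  0.0993] F [ 0.3378 -0.009  -1.6366] open 0.026686483194151994 j [-0.7747  0.6114  1.7949  0.0023  0.747  -2.4137]
shift mm [-9.1851 -0.4268 57.2082] turn [ 0.5634 -0.3771 -0.6912]
```

>>> jog_arm([
  [-8,0,15,0.5,-0.4,-0.5],
  [0,0,15,0,0,0],
  [0,0,12,0,0,0],
  [0,0,6,0,0,0],
  [0,0,0,0,0,0],
  [0,0,0,0,0,0],
])

```text
t: 7.45
tool_pos: [0.468, -0.3564, 0.0492]
tool_rot: [[-0.997, -0.076, 0.002], [-0.076, 0.997, -0.001], [-0.002, -0.001, -1.0]]
force: [-0.2, -0.4, -1.6]
opening: 0.027
```

```bash
python3 -c "
from h import *
togo((.468,-.356,.042))"
```

```text
t 7.45 tcp [ 0.468  -0.3564  0.0492] F [-0.2396 -0.3803 -1.6101] open 0.02702581757500665 j [-0.7635  0.6904  1.8128  0.0016  0.636  -2.4117]
shift mm [0.0235 0.4256 7.1763] turn [-0.0651  0.1299 -0.1342]
```

>>> jog_arm([
  [0,0,4,0,0,0],
  [0,0,2,0,0,0],
  [0,0,1,0,0,0],
  [0,0,1,0,0,0],
])

```text
t: 7.95
tool_pos: [0.4683, -0.3568, 0.0426]
tool_rot: [[-0.997, -0.076, 0.004], [-0.076, 0.997, -0.002], [-0.004, -0.003, -1.0]]
force: [-4.4, 3.8, 18.3]
opening: 0.0269
```

>>> jog_arm([
  [0,0,-0.5,0,0,0],
  [0,0,0,0,0,0],
])

```text
t: 8.2
tool_pos: [0.4684, -0.3569, 0.0435]
tool_rot: [[-0.997, -0.076, 0.004], [-0.076, 0.997, -0.003], [-0.004, -0.003, -1.0]]
force: [1.1, -0.2, -1.7]
opening: 0.0264
```

>>> jog_arm([
  [0,0,0,0,0,0],
  [0,0,0,0,0,0],
  [0,0,0,0,0,0],
  [0,0,0,0,0,0],
  [0,0,0,0,0,0],
], grip=1)

```text
t: 8.82
tool_pos: [0.4686, -0.3571, 0.0434]
tool_rot: [[-0.997, -0.076, 0.005], [-0.076, 0.997, -0.003], [-0.004, -0.003, -1.0]]
force: [-1.2, 0.1, 0.3]
opening: 0.0855
```

>>> jog_arm([
  [0,0,-15,0,0,0],
  [0,0,-30,0,0,0],
  [0,0,-50,0,0,0],
  [0,0,-50,0,0,0],
  [0,0,-40,0,0,0],
  [0,0,0,0,0,0],
])

```text
t: 9.57
tool_pos: [0.4675, -0.3563, 0.2394]
tool_rot: [[-0.997, -0.076, 0.006], [-0.076, 0.997, -0.005], [-0.006, -0.005, -1.0]]
force: [0.4, 0.2, -1.3]
opening: 0.0858
```

Run:
```python
from h import *
togo((.611,-.0215,.30))
im=snap("scene","pics/s3.png");cv2.imwrite("pics/s3c.png",im[...,::-1])
```

```text
t 9.575 tcp [ 0.4675 -0.3563  0.2394] F [ 0.3538  0.2037 -1.3459] open 0.08578272986398194 j [-0.7639  0.438   1.6614  0.001   1.034  -2.4114]
shift mm [-168.9403  322.5244  -61.3377] turn [-0.3149  0.3477 -0.1343]
```

View pics/s3c.png

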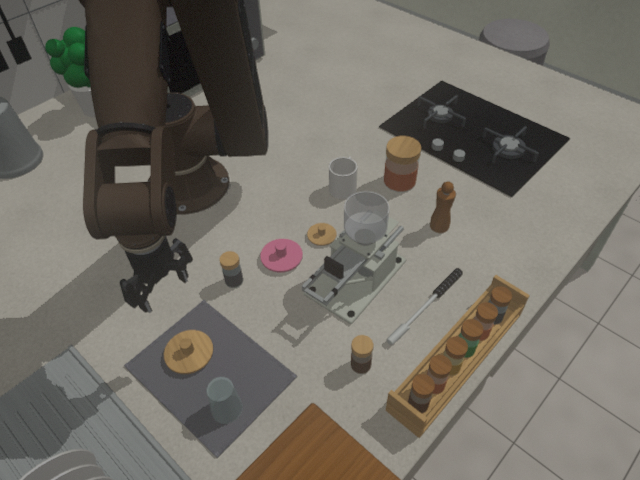

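The lid stands flat on the free half of the mat at (188,352), and everything else looks unmoved. Next is the tab.

>>> jog_arm([
  [-10,20,-20,0,0,0],
  [-21,40,-20,0,0,0],
  [-25,48,-20,0,0,0],
  [-25,48,0,0,0,0],
  [-25,48,0,0,0,0],
  [-25,48,0,0,0,0],
  [-21,40,0,0,0,0],
  [-10,20,0,0,0,0],
  [0,0,0,0,0,0],
  [0,0,0,0,0,0],
], grip=0.65)

```text
t: 10.88
tool_pos: [0.6049, -0.0216, 0.2889]
tool_rot: [[-0.997, -0.074, -0.013], [-0.074, 0.997, 0.004], [0.012, 0.004, -1.0]]
force: [-0.2, -0.7, -0.7]
opening: 0.0556
```

```bash
python3 -c "
from h import *
togo((.611,-.0215,.19))"
```

```text
t 10.875 tcp [ 0.6049 -0.0216  0.2889] F [-0.1915 -0.6506 -0.6985] open 0.05562126531851301 j [-0.1455  0.4253  1.5409  0.0018  1.1884 -1.7912]
shift mm [-7.3485 -0.7481 98.8384] turn [ 0.2563 -0.71   -0.251 ]
```

>>> jog_arm([
  [-7,-1,25,0.3,-0.7,-0.2],
  [0,0,35,0,0,0],
  [0,0,25,0,0,0],
  [0,0,10,0,0,0],
  [0,0,0,0,0,0],
  [0,0,0,0,0,0],
])

```text
t: 11.62
tool_pos: [0.6107, -0.0279, 0.1922]
tool_rot: [[-0.997, -0.071, 0.001], [-0.071, 0.997, -0.002], [-0.001, -0.002, -1.0]]
force: [0.6, -0.1, 1.3]
opening: 0.0557
```

Run:
```python
from h import *
togo((.611,-.0215,.138))
im=snap("scene","pics/s4.png");a=cv2.resize(im[180:330,260:410][...,::-1],None,fx=4,fy=4,interpolation=2);cv2.imwrite("pics/s4c.png",a)
```

```text
t 11.625 tcp [ 0.6107 -0.0279  0.1922] F [ 0.5813 -0.0962  1.2685] open 0.055665719454429115 j [-0.1531  0.5235  1.6501 -0.0017  0.9668 -1.7943]
shift mm [-0.7539  6.4467 54.2039] turn [-0.0943  0.0519 -0.4089]
```

View pics/s4c.png

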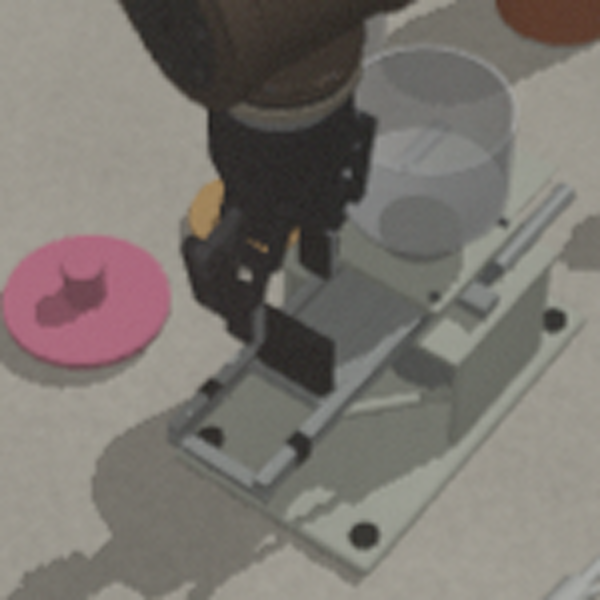

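The fingers straddle the tab from above (tab at crop (297,350)), and the body is clear of the hopper. I'll descend and grip.

>>> jog_arm([
  [-0.8,6,15,0,0,-0.4],
  [0,0,20,0,0,0],
  [0,0,12,0,0,0],
  [0,0,4,0,0,0],
  [0,0,0,0,0,0],
  [0,0,0,0,0,0],
])

```text
t: 12.42
tool_pos: [0.6118, -0.0205, 0.1401]
tool_rot: [[-0.997, -0.08, 0.004], [-0.08, 0.997, -0.002], [-0.004, -0.002, -1.0]]
force: [-0.3, 0.3, 0.4]
opening: 0.0559
```

```bash
python3 -c "
from h import *
togo((.611,-.0215,.138))"
```

```text
t 12.425 tcp [ 0.6118 -0.0205  0.1401] F [-0.2806  0.285   0.4155] open 0.05592358665095258 j [-0.1409  0.5862  1.6968 -0.0018  0.8541 -1.7908]
shift mm [ 0.9076 -0.8841  2.1129] turn [-0.1303  0.2356  0.0998]
```

>>> jog_arm([
  [0,0,0,0,0,0],
  [0,0,0,0,0,0],
  [0,0,0,0,0,0],
  [0,0,0,0,0,0],
  [0,0,0,0,0,0],
  [0,0,0,0,0,0],
], grip=0, squeeze=80)

```text
t: 13.18
tool_pos: [0.6121, -0.0204, 0.1412]
tool_rot: [[-0.997, -0.082, 0.006], [-0.082, 0.997, -0.002], [-0.006, -0.003, -1.0]]
force: [0.1, 0.0, -0.1]
opening: 0.0106
```

```bash
python3 -c "
from h import *
togo((.6142,-.0614,.140))"
```

```text
t 13.175 tcp [ 0.6121 -0.0204  0.1412] F [ 0.1459  0.0033 -0.1101] open 0.010634999593966831 j [-0.1406  0.5847  1.6962 -0.0019  0.8546 -1.7918]
shift mm [  1.2605 -40.992    1.2931] turn [-0.1539  0.3205  0.1754]
```

>>> jog_arm([
  [0,-8,0,0,0,0],
  [0,-12,0,0,0,0],
  [0,-10,0,0,0,0],
  [0,-6,0,0,0,0],
  [0,0,0,0,0,0],
  [0,0,0,0,0,0],
])

```text
t: 13.92
tool_pos: [0.6148, -0.0503, 0.1411]
tool_rot: [[-0.997, -0.083, 0.005], [-0.083, 0.997, 0.007], [-0.005, 0.007, -1.0]]
force: [-0.2, 11.5, 1.2]
opening: 0.0111
```

```bash
python3 -c "
from h import *
togo((.6142,-.0604,.141))"
```

```text
t 13.925 tcp [ 0.6148 -0.0503  0.1411] F [-0.1963 11.5147  1.218 ] open 0.011117534919298623 j [-0.1919  0.5907  1.6836  0.0103  0.8642 -1.852 ]
shift mm [ 1.4086 -9.9747  0.0653] turn [0.3837 0.2936 0.239 ]
```

>>> jog_arm([
  [0,-6,0,0,0,0],
  [0,-3,0,0,0,0],
  [0,-2,0,0,0,0],
])

```text
t: 14.3
tool_pos: [0.6154, -0.057, 0.1412]
tool_rot: [[-0.996, -0.084, 0.004], [-0.084, 0.996, 0.012], [-0.005, 0.012, -1.0]]
force: [-0.5, 13.0, 1.4]
opening: 0.0108
```

Run:
```python
from h import *
togo((.6142,-.0604,.141))
for n in("scene","top"): im=snap(n,f"pics/{n}5.png")
print(observe()["tool_pos"],observe()["force"])
s=cv2.imread("pics/scene5.png")[230:320,280:390];t=cv2.imread("pics/top5.png")[195:265,290:385]
a=cv2.resize(s,(660,540),interpolation=2)[:300];cv2.imwrite("pics/s5c.png",np.vstack([cv2.resize(s[:60],(550,300),interpolation=2),cv2.resize(t[:52],(550,300),interpolation=2)]))
```

```text
t 14.3 tcp [ 0.6154 -0.057   0.1412] F [-0.5275 12.984   1.4274] open 0.010847531175749705 j [-0.2042  0.5926  1.6796  0.0163  0.8684 -1.8699]
shift mm [ 1.4768 -3.2622  0.1055] turn [0.6669 0.2625 0.3371]
[ 0.6154 -0.0571  0.1412] [-0.6666 12.4619  1.5556]
```

View pics/s5c.png

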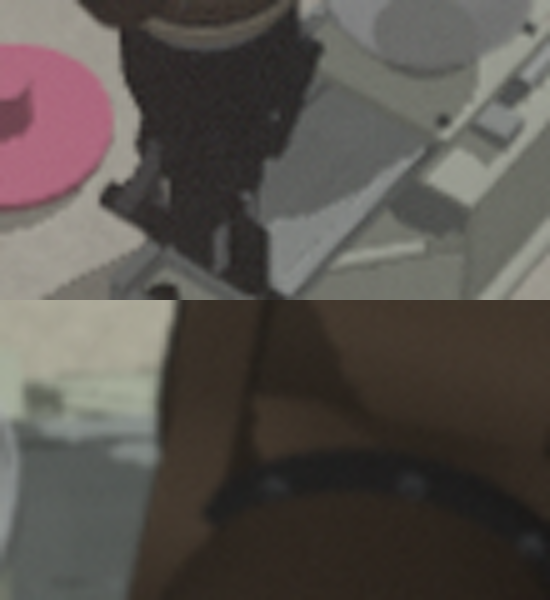

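The slide is out about 37 mm by TCP travel, and the 12.5–13 N pull agrees with about 40 mm. The tab now stands near the near-side mark, though the fingers hide it from the top camera. I'll trim about 3 mm and hold.

>>> jog_arm([
  [0,-4,0,0,0,0],
  [0,-2,0,0,0,0],
  [0,-1.5,0,0,0,0],
  [0,-1.5,0,0,0,0],
])

```text
t: 14.9
tool_pos: [0.6157, -0.0602, 0.1412]
tool_rot: [[-0.996, -0.087, 0.002], [-0.086, 0.996, 0.018], [-0.004, 0.018, -1.0]]
force: [-0.9, 13.8, 1.1]
opening: 0.0108
```

Run:
```python
from h import *
togo((.6142,-.0604,.141))
for i in range(3): im=snap("scene",f"pics/s6.png");s=observe();print(s["t"],s["tool_pos"],s["force"],s["opening"])
s=im[...,::-1][230:330,280:390];cv2.imwrite("pics/s6c.png",cv2.resize(s,(660,600),interpolation=2))
```

```text
t 14.9 tcp [ 0.6157 -0.0602  0.1412] F [-0.9055 13.8226  1.0564] open 0.010806437357378003 j [-0.2114  0.5939  1.6768  0.0235  0.8725 -1.8839]
shift mm [ 1.5166 -0.0242  0.1539] turn [1.0095 0.2196 0.4636]
14.95 [ 0.6157 -0.0603  0.1412] [-0.041  13.5436  1.307 ] 0.011025664494406581
15.0 [ 0.6157 -0.0603  0.1412] [ 0.2283 12.5958  1.1177] 0.010805377665878827
15.05 [ 0.6157 -0.0603  0.1412] [ 0.588  12.6502  1.9825] 0.01060472686479776
```

View pics/s6c.png

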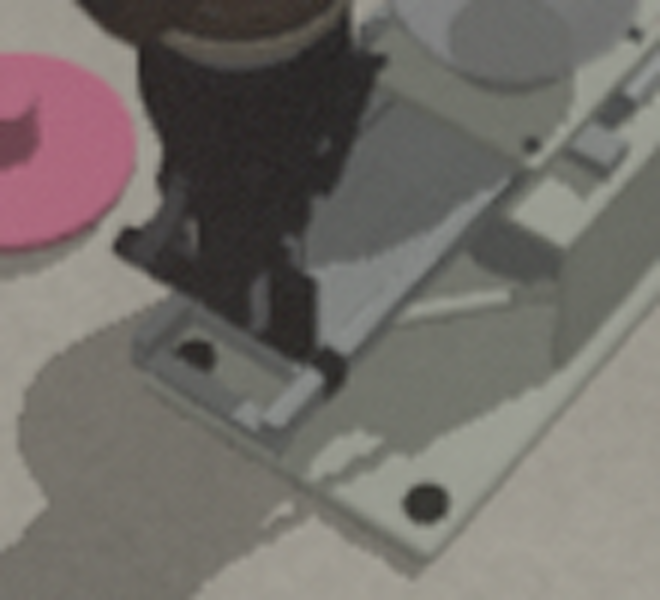

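The tab's lower right end (305,355) now stands beside the black rail mark (325,370). TCP travel is 40 mm and the pull is about 12.8 N, both as expected at the marks. I'll do a last hold check, measure the lid, and hand in.

Run:
```python
from h import *
for i in range(6): im=snap("scene","pics/s7.png")
s=observe();print(s["t"],s["tool_pos"],s["force"],s["opening"])
m=cv2.inRange(cv2.cvtColor(im,cv2.COLOR_RGB2HSV),(8,90,60),(25,255,255));m[:325]=0;m[385:]=0;m[:,:155]=0;m[:,220:]=0
c=max(cv2.findContours(m,0,2)[0],key=cv2.contourArea);e=cv2.fitEllipse(cv2.convexHull(c));P=onplane("scene",*e[0],.024);d=P[:2]-[.5333,-.3538];x=np.array([.9996,.0294])
print("lid",P,"in mat",d@x,d@[-x[1],x[0]])
if abs(s["tool_pos"][1]+.0603)<.002: print(finish_job())
```

```text
15.35 [ 0.6157 -0.0603  0.1412] [-0.1459 12.8646  1.3604] 0.010701578240492102
lid [ 0.4707 -0.3581  0.024 ] in mat -0.06266194253249124 -0.0024956294767260207
the job is handed in; nothing more can be done
None
```

I lifted the wooden lid off the hopper and set it right way up on the free half of the drying mat. I then pulled the gate slide out by its tab to the marks and handed the job in at t = 15.35 s, still holding it there. The interface gave no verdict.

- **Lid:** my last picture puts it at about (-0.063, -0.002) m in the mat's frame, inside the limits. It looked flat and clear of the tumbler in the view taken after I let go.
- **Gate:** the tool had travelled 40 mm from the shut position and did not drift over the last 0.45 s. The spring pulled back with about 12.9 N, against 12.8 N expected at the marks. In the picture the tab looked level with the one rail mark I could see. The arm hid the marks from the top camera, so I had no second view of it.
- **Everything else:** nothing looked moved in the full view taken after placing the lid. I did not take another full-scene look after pulling the gate.

No check failed or disagreed. The contact force on setting the lid down reached about 18 N for a moment.

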